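# Sweep the glass-mount caps through the gate

## Robot

A 6-joint arm with a two-finger parallel gripper is mounted at the origin on the work surface. World frame = base frame: x ahead of the robot, y to its left, z up, the work surface at z = 0. Lengths are in mm, angles in rad, forces in N, time in s.
With the tool pointing down it reaches from about 375 to 900 mm from the base axis. Payload 3.1 kg.
Tool frame: the origin (TCP) lies midway between the tips of the shut fingers; the grasp point (between the pads) lies 19 mm behind it (arm.tcp_to_grasp is the distance from the TCP to the grasp point, in mm); z points along the fingers, y is the line along which they close (so a half turn about z gives the same grasp; the last joint's range is limited). The gripper opens to 87 mm and grips with 3 to 60 N. Pads are 19 mm wide; open, the fingers measure 117 mm over their backs; the gripper's body (75 mm by 190 mm) begins 51 mm behind the grasp point.
Start: joints at [1.139, 0.527, 1.433, -0, 1.181, -0.178], TCP at [156.887, 604.965, 189.248] pointing down, gripper open.
Joint ranges: [-3.08, 3.08], [-0.75, 2.2], [0.22, 2.44], [-1.43, 4.57], [0, 2.65], [-2.85, 2.85]. Speed limits (rad/s): [2.79, 2.79, 3.14, 3.14, 3.14, 3.14].

## Interface

Orientations are given as a unit quaternion [w, x, y, z].
In Python, from plant import arm gives the robot as it stands. The module is installed in compiled form; this text tells all that it offers.
- The arm moves only by the tool move_arm, never from a script. Its argument "motion" is a list that holds one entry, the list of rows, each a list of 4 numbers: the shift along the world's x, y, z in mm, then the turn about the world's z in rad. In form: [[[x, y, z, turn], ...]]. A call has 1 to 10 rows; each row shifts and turns the commanded pose from where the row before left it; what a row does not reach is not made up. A row lasts 1/10 s, in which the tool goes at most 50 mm and 8.59 degrees, less where a joint would pass 70% of its speed; a pose out of reach is approached as far as the arm can. A call is refused whole if a number of a shift passes 50 or a number of a turn 0.15, either way. A call with a gripper value outside its range is refused whole. "jaw" is the opening, from -1 (shut) to 1 (fully open), set as the call begins (left out, the last holds). The fingers move at their own pace and stop on an object; the grip force is fixed at half the most. Time passes only in rows, so rows that do not move let the fingers close. It gives the time, the measured TCP pose, the force, the opening and the grip force at its end, in the units of the state.
- arm.get_state(): the state, without advancing time (a new reading comes with each control period).
- arm.capture(name): name is "scene" or "top" or "wrist"; returns the picture (420x560x3 uint8, red, green, blue); there is no depth.
- arm.camera_params(name): a dict with "K" (3x3 intrinsics, pixels), "k1" (the pictures are not rectified: a ray, as slopes to the right and down, at radius r is drawn at 1 + k1 r^2 times it, then the intrinsics apply), "rvec" (rotation vector, rad) and "tvec" (3), from world to camera coordinates, as OpenCV has them. Camera axes: x right, y down, z forward; pixel columns grow to the right and rows downward; lengths in mm; the calibration is good to about 2 mm. A picture is of the moment at which its call begins: read the wrist's pose just before it. camera_params takes no time and is no camera call; for the wrist camera it gives the pose at the moment of the call.
- arm.finish_job(): hands the job in; it is judged then, once.
The state is a dict: "time": time; "qpos": joint angles; "qd": joint speeds; "joint_torque": joint torques, N m; "eef_pos": TCP position; "tool_rot": TCP orientation; "ft_force": force on the tool from outside, world axes, zero at the start; "torque": the same for the moment, N m; "opening": finger opening in mm; "grip_force": force on a finger pad.
Only numpy, scipy, OpenCV 4.12 (cv2) and the standard library are available. Lean on these libraries where they do the work, as an engineer would, in place of code of your own. Each camera call takes 0.05 s, during which the arm holds its last target. There are 200 camera calls.

## Task

With the fingertips, sweep the three round metal caps across the plywood tray and through the narrow gate, one at a time, so that each drops into the slot behind it. Push them only: pick nothing up, and leave the square clamp on the tray and the things on the table (spray can, glue bottle, brush) where they are. Finish clear of everything.

Things in the scene. Friction and masses are not known exactly. Their poses are not given: they have to be found in the camera images.
- tray: plywood sorting tray fixed to the table, turned by up to 26 degrees. Origin on the table surface, z up, y towards the gate. In its frame: flat floor at z = 85 mm, x -130 to 130 mm, y -165 to 110 mm; rims 8 mm thick at the sides and rear reach z = 99 mm. At y = 110 to 116 mm a wall of that same height closes the floor except for the gate (see gate).
- gate (a point): middle of the gate's sill, tray frame (0, 110, 85) mm: an opening 42 mm wide in the 6 mm thick wall, open above. The floor ends here, level with the wall's near face, and the slot begins at once: a cap whose centre is pushed past this edge tips and falls in. Axes as the tray's: y points through the gate.
- slot (a point): centre of the slot's bottom, 79 mm below the tray floor. The slot is an open-topped well behind the gate: tray frame x -28 to 28 mm, y 110 to 196 mm, bottom at z = 6 mm, walls up to z = 99 mm.
- cap_a: solid aluminium end cap of a glass mount, a disc 32 mm in diameter and 12 mm thick with a small dark dot on top, about 26 g, lying flat on the tray floor; all three are alike. Origin at the centre of its underside, z along its axis.
- cap_b: solid aluminium end cap of a glass mount, a disc 32 mm in diameter and 12 mm thick with a small dark dot on top, about 26 g, lying flat on the tray floor; all three are alike. Origin at the centre of its underside, z along its axis.
- cap_c: solid aluminium end cap of a glass mount, a disc 32 mm in diameter and 12 mm thick with a small dark dot on top, about 26 g, lying flat on the tray floor; all three are alike. Origin at the centre of its underside, z along its axis.
- clamp: bystander: square aluminium glass clamp, 28 x 28 x 24 mm high, loose, near the rear rim of the tray; stays where it is. Origin at the centre of its underside.
- spray_can: bystander: bare aluminium spray can, 64 mm in diameter, 190 mm tall, with a yellow cap, standing on the table to the left of the tray. Origin at the centre of its underside.
- glue: bystander: white glue bottle with a red cap, 62 mm in diameter, 200 mm tall, standing on the table to the right of the tray. Origin at the centre of its underside.
- brush: bystander: paint brush lying on the table to the right, nearer the robot. Origin under its middle.
Mind the look-alikes: they are no part of the job. Leave any red look-alike of the cap_a alone. What is shaped like the cap_c but green is not meant.

How it is judged:
By the outcome, as a careful person would: the job done as asked, in the order asked, and still so for the second after the job is handed in, with the robot touching nothing.
It also fails if it takes over 72 s, if anything falls off the work surface, if the arm or the gripper's body presses on something with over 40 N, if the wrist force passes 120 N, or if a joint passes its speed limit or range.

## Working session

There is one attempt and no reset: what is moved stays moved. The work goes in short steps, Python scripts to look and compute and a tool call to move; the robot and the scene stay as the last step left them, time stands still between calls to the robot, and variables do not carry over. Pictures are saved under pics/ and viewed, at most 10 in all, crops included, and the job is handed in when it is done.

Besides the shell and the picture viewer there is one more tool, called after "Request:" as name(argument=value, ...), one argument or row to a line, values as JSON. move_arm: Moves the arm, as the interface text tells. Its arguments: {"type":"object","properties":{"motion":{"type":"array"},"jaw":{"type":"number"}},"required":["motion"]}

```bash
mkdir -p pics; cat > h.py <<'E'
import numpy as np, cv2
from plant import arm
def cap(n,f):
    im=arm.capture(n); cv2.imwrite('pics/'+f,im[:,:,::-1]); return im
def ray(n,uv,P=None):
    P=P or arm.camera_params(n); K=np.array(P['K']);R=cv2.Rodrigues(np.array(P['rvec'],float))[0];t=np.array(P['tvec'],float).ravel()
    d=np.array([(uv[0]-K[0,2])/K[0,0],(uv[1]-K[1,2])/K[1,1]]); s=d.copy()
    for _ in range(20): s=d/(1+P['k1']*(s@s))
    return -R.T@t, R.T@np.array([s[0],s[1],1])
def onz(n,uv,z,P=None):
    c,d=ray(n,uv,P); return c+d*(z-c[2])/d[2]
def tri(n1,uv1,n2,uv2):
    c1,d1=ray(n1,uv1);c2,d2=ray(n2,uv2)
    s=np.linalg.lstsq(np.c_[d1,-d2],c2-c1,rcond=None)[0]
    p,q=c1+s[0]*d1,c2+s[1]*d2
    return (p+q)/2,np.linalg.norm(p-q)
def proj(n,p):
    P=arm.camera_params(n);K=np.array(P['K']);R=cv2.Rodrigues(np.array(P['rvec'],float))[0]
    c=R@np.array(p,float)+np.array(P['tvec'],float).ravel();s=c[:2]/c[2];s=s*(1+P['k1']*(s@s))
    return s*[K[0,0],K[1,1]]+[K[0,2],K[1,2]]
E
python3 - <<'E'
from h import *
print(arm.get_state())
for n in('top','scene','wrist'):
    cap(n,n+'0.png'); print(n,ray(n,(280,210)))
E
```

```text
{'time': 0.0, 'qpos': array([ 1.13851219e+00,  5.28426749e-01,  1.43390814e+00, -1.52147251e-07,
        1.18137711e+00, -1.78495053e-01]), 'qd': array([-0.00028632, -0.00244442,  0.00060066,  0.0002824 , -0.00099326,
       -0.00048458]), 'joint_torque': array([ 4.92776071e-04, -4.40044892e+01, -1.76591563e+01,  6.33544824e-02,
        5.83079411e-02, -1.74841193e-04]), 'eef_pos': array([156.54943596, 604.2512451 , 188.29406045]), 'tool_rot': array([-3.18539066e-04,  1.26554170e-01,  9.91959132e-01, -1.01066240e-03]), 'ft_force': array([-0.03393908, -0.49901166,  0.04088149]), 'torque': array([-0.03031786, -0.01112228,  0.00385257]), 'grip_force': 0.0, 'opening': 87.25637947612934}
top (array([ 368.2884405 ,  -10.83989684, 1099.92505066]), array([ 0.17195631, -0.0037562 , -0.9851528 ]))
scene (array([1112.44895039, -304.19162398, 1164.99600755]), array([-0.45262015,  0.21600169, -0.8651797 ]))
wrist (array([ 85.93425491, 622.90444047, 384.0085665 ]), array([ 0.26597112, -0.07208583, -0.96130941]))
```

View pics/top0.png

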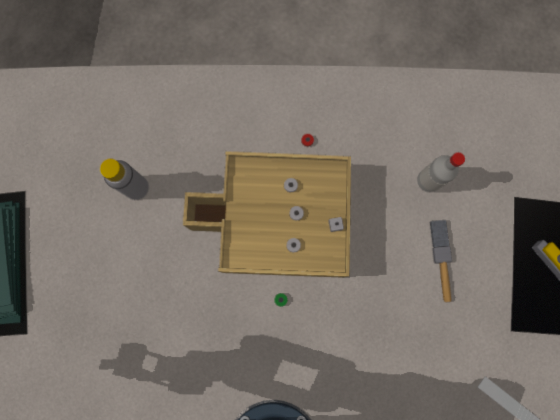

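View pics/scene0.png

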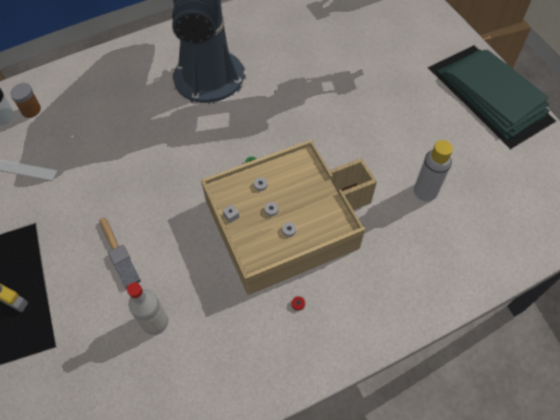

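The top view shows the tray (220–350, 153–275) with its gate facing left (+y), at about (226, 210). The caps are at (291,185), (297,213) and (294,245), and the clamp is at (336,225). The red and green look-alikes are off the tray. I'll enlarge both views.

```bash
python3 - <<'E'
import cv2
a=cv2.imread('pics/top0.png')[140:290,175:365]; cv2.imwrite('pics/topc.png',cv2.resize(a,None,fx=4,fy=4,interpolation=cv2.INTER_CUBIC))
a=cv2.imread('pics/scene0.png')[140:290,195:385]; cv2.imwrite('pics/scenec.png',cv2.resize(a,None,fx=4,fy=4,interpolation=cv2.INTER_CUBIC))
E
```

```text
(no output)
```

View pics/topc.png

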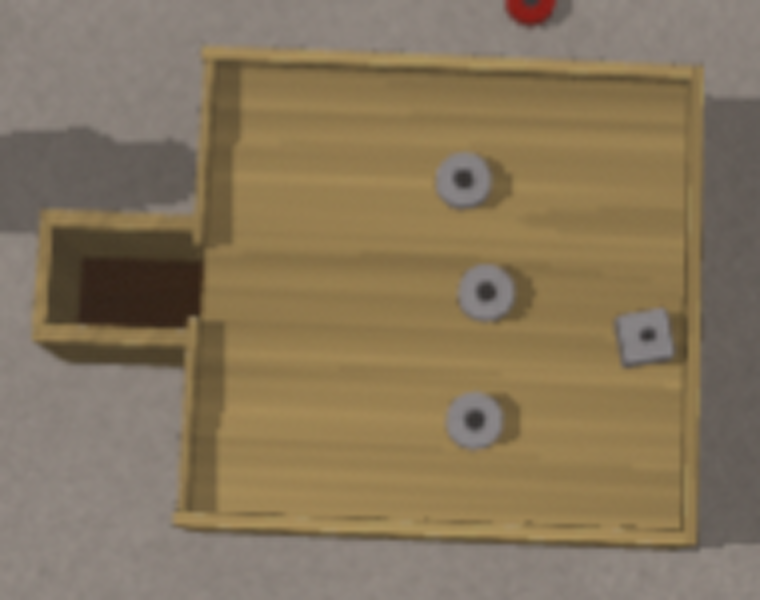

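View pics/scenec.png

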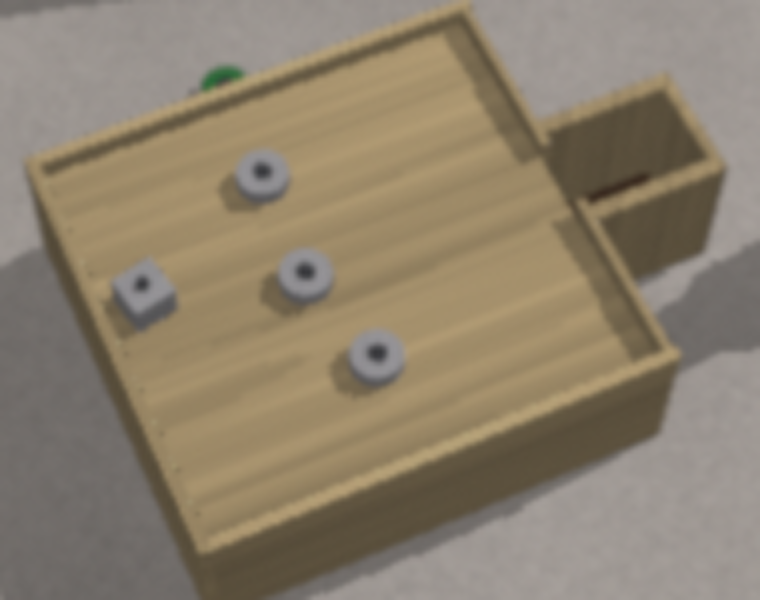

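```bash
cat > m.py <<'E'
from h import *
T=lambda p:((p[0]+.5)/4-.5+175,(p[1]+.5)/4-.5+140)
S=lambda p:((p[0]+.5)/4-.5+195,(p[1]+.5)/4-.5+140)
pts={'A':((205,47),(680,352)),'B':((703,67),(203,550)),'C':((695,547),(28,160)),'D':((173,527),(468,6)),
'c1':((463,179),(377,353)),'c2':((486,292),(305,271)),'c3':((475,420),(263,172)),'clamp':((648,335),(142,284)),
'slotL':((40,210),(725,163)),'slotN':((33,340),(667,75))}
R={}
for k,(a,b) in pts.items():
    p,e=tri('top',T(a),'scene',S(b)); R[k]=p; print(k,p.round(1),round(e,1))
# fit tray from corners + slot corners at z99
loc={'A':(138,116),'B':(138,-173),'C':(-138,-173),'D':(-138,116)}
L=np.array([loc[k] for k in loc]);W=np.array([R[k][:2] for k in loc])
Lc=L-L.mean(0);Wc=W-W.mean(0);U,s,V=np.linalg.svd(Lc.T@Wc);Rt=V.T@U.T
t=W.mean(0)-Rt@L.mean(0);ang=np.arctan2(Rt[1,0],Rt[0,0]);print('tray',t,np.degrees(ang),(W-(L@Rt.T+t)).round(1).tolist(),np.linalg.det(Rt))
for k in R:print(k,(Rt.T@(R[k][:2]-t)).round(1))
print('gate',Rt@[0,110]+t)
E
python3 m.py
```

```text
A [679.6 110.8  99.9] 0.4
B [ 669.8 -176.6   98.6] 0.7
C [ 395.  -166.8   93.5] 0.7
D [405.3 123.1  86.1] 1.1
c1 [603.  -38.8  94.8] 1.4
c2 [537.5 -51.9  95. ] 1.7
c3 [465.3 -45.2  94.2] 0.7
clamp [ 511.6 -141.3  108.2] 0.9
slotL [582.7 200.9  99.3] 2.7
slotN [509.4 204.1  93.5] 0.7
tray [538.47809712   1.11587922] -2.1350446985040326 [[-1.1, -1.1], [-0.1, 0.3], [0.9, -0.2], [0.4, 0.9]] 1.0
A [136.9 114.9]
B [ 137.9 -172.7]
C [-137.1 -173.2]
D [-137.7  117. ]
c1 [ 66.  -37.5]
c2 [  1. -53.]
c3 [-71.5 -49. ]
clamp [ -21.6 -143.3]
slotL [ 36.8 201.3]
slotN [-36.6 201.8]
gate [542.57614012 111.03951655]
```

The geometry fits to about 1 mm. The plan is to set the fingers about 18 mm apart as a cradle and push each cap in +y, the middle one first. First I'll move behind it.

Request:
move_arm(
  motion=[
    [[19,-34,4,-0.068],[19,-35,4,-0.068],[19,-35,4,-0.068],[19,-35,4,-0.068],[19,-35,4,-0.068],[19,-35,4,-0.068],[19,-35,0,-0.068],[19,-35,0,-0.068],[19,-35,0,-0.068],[19,-35,0,-0.068]],
  ],
  jaw=-0.586,
)

```text
time: 1.15
eef_pos: [347.3, 254.5, 213.2]
tool_rot: [0.0, 0.451, 0.892, 0.0]
ft_force: [0.2, -0.0, -0.0]
opening: 20.0
grip_force: 0.0
```

Request:
move_arm(
  motion=[
    [[19,-35,0,-0.068],[19,-35,0,-0.068],[19,-35,0,-0.068],[19,-35,0,-0.068],[19,-35,0,-0.068],[19,-35,0,-0.068],[19,-35,0,-0.068],[19,-34,0,-0.068],[18,-34,0,-0.068],[0,0,0,0]],
  ],
)

```text
time: 2.15
eef_pos: [520.1, -61.6, 213.3]
tool_rot: [0.002, 0.7, 0.714, 0.0]
ft_force: [-0.4, -0.5, 0.1]
opening: 18.0
grip_force: 0.0
```

Request:
move_arm(
  motion=[
    [[16,-30,0,-0.056],[0,0,-30,0],[0,0,-30,0],[0,0,-30,0],[0,0,-10,0],[0,0,0,0]],
  ],
)

```text
time: 2.75
eef_pos: [531.4, -86.1, 111.9]
tool_rot: [-0.002, 0.718, 0.696, -0.001]
ft_force: [-0.2, -0.4, -0.6]
opening: 17.9
grip_force: 0.0
```

```bash
python3 - <<'E'
from h import *
im=cap('wrist','w1.png')
E
```

```text
(no output)
```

View pics/w1.png

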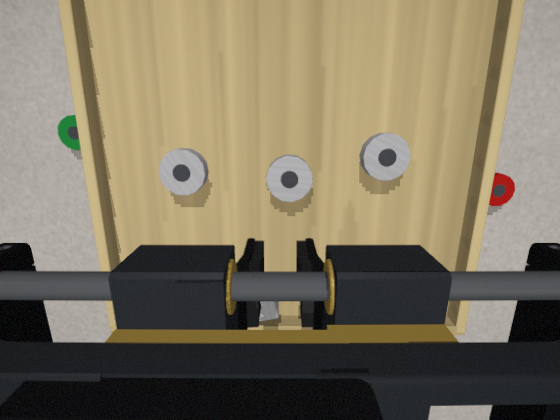

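The wrist view shows the fingers straddling the middle cap's line, with the caps at (182,173), (289,180) and (388,158). The middle cap sits slightly right, so I'll check that numerically.

```bash
python3 - <<'E'
from h import *
for p in((182,173),(289,180),(388,158)):print(onz('wrist',p,97).round(1))
print(arm.get_state()['eef_pos'])
E
```

```text
[467.8 -46.2  97. ]
[540.1 -53.4  97. ]
[606.7 -40.6  97. ]
[532.67781515 -86.58909709 113.2222978 ]
```

Request:
move_arm(
  motion=[
    [[6,-3,0,0],[0,0,-10,0],[0,0,-6,0],[0,0,-4,0],[0,0,0,0]],
  ],
)

```text
time: 3.3
eef_pos: [538.2, -89.8, 92.6]
tool_rot: [-0.001, 0.718, 0.696, -0.0]
ft_force: [-0.1, 0.3, -0.3]
opening: 18.1
grip_force: 0.0
```

Request:
move_arm(
  motion=[
    [[0,0,-2,0],[0,8,0,0],[0.5,12,0,0],[0.5,12,0,0],[0.5,12,0,0],[0.5,12,0,0],[0.5,12,0,0],[0.5,12,0,0],[0.5,10,0,0],[0,0,0,0]],
  ],
)

```text
time: 4.3
eef_pos: [542.2, 1.5, 91.2]
tool_rot: [-0.0, 0.717, 0.697, -0.0]
ft_force: [-0.2, 0.0, 0.0]
opening: 18.2
grip_force: 0.0
```

```bash
python3 - <<'E'
from h import *
im=cap('wrist','w2.png')
E
```

```text
(no output)
```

View pics/w2.png

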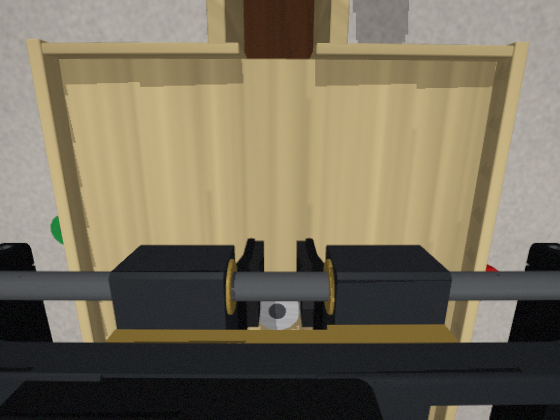

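```bash
python3 - <<'E'
from h import *
s=arm.get_state();p=s['eef_pos'];print(p)
print(proj('wrist',p),proj('wrist',p+[1,23,6]))
print(onz('wrist',(278,312),97),onz('wrist',(268,308),97))
for q in((239,44),(316,44)):print(onz('wrist',q,99))
for q in((243,58),(315,58)):print(onz('wrist',q,85))
for q in((34,42),(524,45)):print(onz('wrist',q,99))
E
```

```text
[542.38400489   0.69445988  91.24369313]
[279.65040882 234.47023679] [280.08148013 203.06969907]
[539.50943707 -54.07364062  97.        ] [532.7411086  -50.69910099  97.        ]
[523.93401913 114.01935979  99.        ]
[565.65156499 112.69723931  99.        ]
[524.24843212 109.41956824  85.        ]
[566.60052196 108.08058904  85.        ]
[411.9419009  119.37139189  99.        ]
[679.61538353 109.40963048  99.        ]
```

The wrist picture shows the cap still at its old place, with its dot at (278,312), so the slightly open fingertips ride higher than the TCP and passed over it. The gate posts are at (239,44) and (316,44), which agrees with the earlier fit. I'll feel for the floor here.

Request:
move_arm(
  motion=[
    [[0,0,-2,0],[0,0,-1,0],[0,0,0,0]],
  ],
)

```text
time: 4.65
eef_pos: [542.2, -0.5, 88.0]
tool_rot: [-0.0, 0.718, 0.696, -0.0]
ft_force: [-0.0, -0.2, -0.8]
opening: 17.9
grip_force: 0.0
```

Request:
move_arm(
  motion=[
    [[0,0,-1,0],[0,0,-1,0],[0,0,0,0]],
  ],
)

```text
time: 4.95
eef_pos: [542.3, -0.2, 86.1]
tool_rot: [-0.0, 0.718, 0.696, -0.0]
ft_force: [-0.2, -0.2, 0.2]
opening: 17.8
grip_force: 0.0
```

Request:
move_arm(
  motion=[
    [[0,0,-1,0],[0,0,0,0]],
  ],
)

```text
time: 5.15
eef_pos: [542.3, -0.0, 85.1]
tool_rot: [-0.0, 0.718, 0.696, -0.0]
ft_force: [0.2, -0.1, 0.1]
opening: 18.1
grip_force: 0.0
```

Request:
move_arm(
  motion=[
    [[0,0,-1,0],[0,0,0,0]],
  ],
)

```text
time: 5.35
eef_pos: [542.3, 0.0, 84.1]
tool_rot: [-0.0, 0.718, 0.696, -0.0]
ft_force: [-0.5, 0.1, -0.5]
opening: 17.8
grip_force: 0.0
```

Request:
move_arm(
  motion=[
    [[0,0,-1,0],[0,0,0,0]],
  ],
)

```text
time: 5.55
eef_pos: [542.3, -0.0, 83.1]
tool_rot: [-0.0, 0.718, 0.696, -0.0]
ft_force: [0.5, 0.7, -1.2]
opening: 18.0
grip_force: 0.0
```

Request:
move_arm(
  motion=[
    [[0,0,-1,0],[0,0,0,0]],
  ],
)

```text
time: 5.75
eef_pos: [542.3, -0.0, 82.1]
tool_rot: [-0.0, 0.718, 0.696, -0.0]
ft_force: [-0.5, -0.6, 0.2]
opening: 17.8
grip_force: 0.0
```

Request:
move_arm(
  motion=[
    [[0,0,-1,0],[0,0,0,0]],
  ],
)

```text
time: 5.95
eef_pos: [542.3, -0.0, 81.1]
tool_rot: [-0.0, 0.718, 0.696, -0.0]
ft_force: [-0.4, -0.3, 1.1]
opening: 17.6
grip_force: 0.0
```

Request:
move_arm(
  motion=[
    [[0,0,-1,0],[0,0,0,0]],
  ],
)

```text
time: 6.15
eef_pos: [542.3, -0.0, 80.1]
tool_rot: [-0.0, 0.718, 0.696, -0.0]
ft_force: [-0.1, 0.5, -0.3]
opening: 18.0
grip_force: 0.0
```

Request:
move_arm(
  motion=[
    [[0,0,-1,0],[0,0,0,0]],
  ],
)

```text
time: 6.35
eef_pos: [542.3, -0.0, 79.1]
tool_rot: [-0.0, 0.718, 0.696, -0.0]
ft_force: [0.4, -0.6, -0.1]
opening: 18.1
grip_force: 0.0
```

Request:
move_arm(
  motion=[
    [[0,0,-1,0],[0,0,0,0]],
  ],
)

```text
time: 6.55
eef_pos: [542.3, -0.0, 78.1]
tool_rot: [-0.0, 0.718, 0.696, -0.0]
ft_force: [-1.2, 0.5, 0.3]
opening: 17.8
grip_force: 0.0
```

Request:
move_arm(
  motion=[
    [[0,0,-1,0],[0,0,0,0]],
  ],
)

```text
time: 6.75
eef_pos: [542.3, -0.0, 77.1]
tool_rot: [-0.0, 0.718, 0.696, -0.0]
ft_force: [-0.7, -0.6, -0.2]
opening: 18.1
grip_force: 0.0
```

Request:
move_arm(
  motion=[
    [[0,0,-1,0],[0,0,0,0]],
  ],
)

```text
time: 6.95
eef_pos: [542.3, -0.0, 76.1]
tool_rot: [-0.0, 0.718, 0.696, -0.0]
ft_force: [-0.8, -0.1, 0.6]
opening: 18.0
grip_force: 0.0
```

```bash
python3 - <<'E'
from h import *
im=cap('scene','s2.png'); u,v=proj('scene',arm.get_state()['eef_pos']);print(u,v)
c=im[140:290,195:385,::-1]
cv2.imwrite('pics/s2c.png',cv2.resize(c,None,fx=4,fy=4,interpolation=cv2.INTER_CUBIC))
print((u-195)*4,(v-140)*4)
E
```

```text
292.3707462090739 204.51480702711066
389.4829848362956 258.05922810844265
```

View pics/s2c.png

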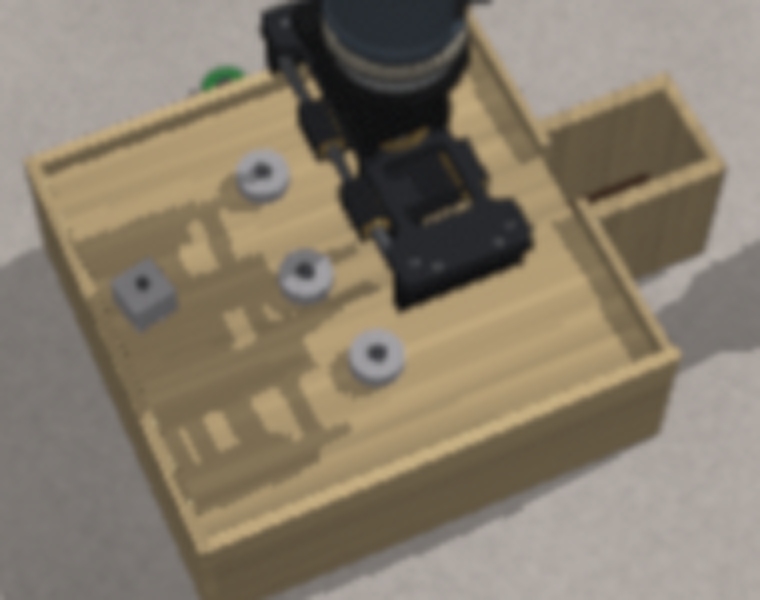

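```bash
python3 - <<'E'
from h import *
for p in((380,285),(355,248)):print(onz('scene',(p[0]/4+195,p[1]/4+140),84.5).round(1))
E
```

```text
[560.3 -15.3  84.5]
[531.8 -17.2  84.5]
```

The scene crop shows the finger shadows ending about 15–25 mm short of the fingers, so the tips really are still well above the floor. I'll keep lowering in small steps.

Request:
move_arm(
  motion=[
    [[0,0,-1,0],[0,0,-1,0],[0,0,0,0]],
  ],
)

```text
time: 7.3
eef_pos: [542.3, 0.0, 74.1]
tool_rot: [-0.0, 0.718, 0.696, -0.0]
ft_force: [0.1, 1.1, 0.1]
opening: 18.4
grip_force: 0.0
```

Request:
move_arm(
  motion=[
    [[0,0,-1,0],[0,0,-1,0],[0,0,0,0]],
  ],
)

```text
time: 7.6
eef_pos: [542.3, -0.0, 72.1]
tool_rot: [-0.0, 0.718, 0.696, -0.0]
ft_force: [0.4, 0.1, -0.0]
opening: 18.2
grip_force: 0.0
```

Request:
move_arm(
  motion=[
    [[0,0,-1,0],[0,0,-1,0],[0,0,0,0]],
  ],
)

```text
time: 7.9
eef_pos: [542.3, -0.0, 70.1]
tool_rot: [-0.0, 0.718, 0.696, -0.0]
ft_force: [0.1, -0.1, -0.9]
opening: 17.9
grip_force: 0.0
```

```bash
python3 - <<'E'
from h import *
print(arm.tcp_to_grasp, [a for a in dir(arm) if a[0]!='_'])
P=arm.camera_params('wrist');print(P['K'][0][0] if not hasattr(P['K'],'shape') else P['K'][0,0])
s=arm.get_state();print(s['eef_pos'],s['ft_force'],s['joint_torque'],s['qpos'])
a=cap('wrist','w3.png')[200:350,185:375,::-1];cv2.imwrite('pics/w3c.png',cv2.resize(a,None,fx=4,fy=4,interpolation=cv2.INTER_CUBIC))
for dx in(-24,-9,9,24):
  for dz in (0,20,40): print(dx,dz,((proj('wrist',s['eef_pos']+[dx,9.5,dz])-[185,200])*4).round())
E
```

```text
18.700000000000003 ['PlanningError', 'camera_params', 'capture', 'finish_job', 'get_state', 'tcp_to_grasp']
315.22404926762897
[ 5.42284846e+02 -2.78768990e-02  7.00958689e+01] [ 0.11293735 -0.07532689 -0.92989167] [-6.17183759e-03 -4.03565633e+01 -1.12897342e+01  4.97242401e-02
  3.66309879e-02  1.81659143e-04] [-2.06202665e-01  5.90790383e-01  1.74549782e+00  1.04381389e-05
  8.05590552e-01 -1.75199787e-01]
-24 0 [229.  88.]
-24 20 [214. 130.]
-24 40 [195. 182.]
-9 0 [321.  85.]
-9 20 [315. 127.]
-9 40 [308. 179.]
9 0 [432.  81.]
9 20 [437. 123.]
9 40 [444. 175.]
24 0 [524.  79.]
24 20 [539. 120.]
24 40 [557. 171.]
```

View pics/w3c.png

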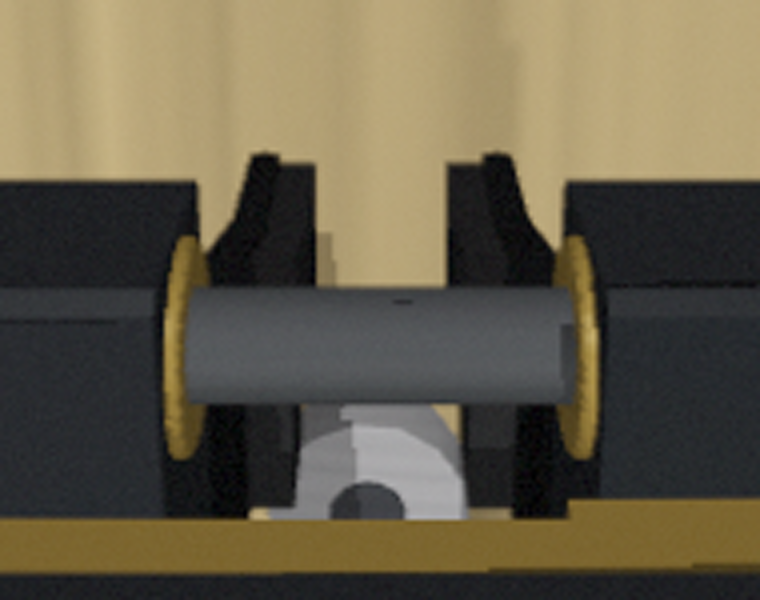

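The tips appear at crop positions (315,163) and (447,163). Both the row and the 132 px gap put them about 34 mm above the reported TCP, and the shadow agrees. The floor should come at a TCP height of about 51, so I'll approach it carefully.

Request:
move_arm(
  motion=[
    [[0,0,-3,0],[0,0,-3,0],[0,0,-2,0],[0,0,0,0]],
  ],
)

```text
time: 8.35
eef_pos: [542.0, 0.0, 61.8]
tool_rot: [-0.0, 0.718, 0.696, -0.0]
ft_force: [-0.8, 0.3, 0.1]
opening: 18.2
grip_force: 0.0
```

Request:
move_arm(
  motion=[
    [[0,0,-1,0],[0,0,-1,0],[0,0,-1,0],[0,0,0,0]],
  ],
)

```text
time: 8.75
eef_pos: [542.3, -0.0, 59.1]
tool_rot: [-0.0, 0.718, 0.696, -0.0]
ft_force: [-0.3, 1.1, -0.2]
opening: 17.6
grip_force: 0.0
```

Request:
move_arm(
  motion=[
    [[0,0,-1,0],[0,0,-1,0],[0,0,0,0]],
  ],
)

```text
time: 9.05
eef_pos: [542.3, -0.0, 57.1]
tool_rot: [-0.0, 0.718, 0.696, -0.0]
ft_force: [0.4, 0.7, 0.5]
opening: 18.1
grip_force: 0.0
```

Request:
move_arm(
  motion=[
    [[0,0,-1,0],[0,0,-1,0],[0,0,0,0]],
  ],
)

```text
time: 9.35
eef_pos: [542.3, -0.0, 55.1]
tool_rot: [-0.0, 0.718, 0.696, -0.0]
ft_force: [0.0, -0.7, -0.3]
opening: 17.7
grip_force: 0.0
```

Request:
move_arm(
  motion=[
    [[0,0,-1,0],[0,0,0,0]],
  ],
)

```text
time: 9.55
eef_pos: [542.3, -0.0, 54.1]
tool_rot: [-0.0, 0.718, 0.696, -0.0]
ft_force: [-0.5, -1.0, -0.5]
opening: 17.8
grip_force: 0.0
```

Request:
move_arm(
  motion=[
    [[0,0,-1,0],[0,0,0,0]],
  ],
)

```text
time: 9.75
eef_pos: [542.3, -0.0, 53.1]
tool_rot: [-0.0, 0.718, 0.696, -0.0]
ft_force: [-0.2, 0.1, 0.4]
opening: 18.0
grip_force: 0.0
```

```bash
python3 - <<'E'
from h import *
s=arm.get_state();print(s['eef_pos'],s['ft_force'])
a=cap('scene','s4.png')[140:290,195:385,::-1];b=cap('wrist','w4.png')[180:330,185:375,::-1]
cv2.imwrite('pics/m4.png',cv2.resize(np.vstack([a,b]),None,fx=2,fy=2,interpolation=cv2.INTER_CUBIC))
E
```

```text
[ 5.42343434e+02 -4.27479914e-02  5.31413093e+01] [-0.15219178  0.11579955  0.39517711]
```

View pics/m4.png

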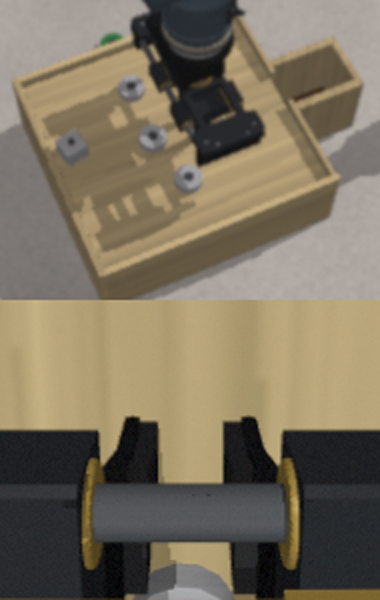

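The tips are now just above the floor: the shadow ends meet the fingers, and the tip height is about 87. I'll lift, go back behind the middle cap, and push at TCP z ≈ 54.

Request:
move_arm(
  motion=[
    [[0,0,13,0],[0,0,13,0],[-1,-22,0,0],[-1,-22,0,0],[-1,-23,0,0],[-1,-23,0,0],[0,0,-10,0],[0,0,-10,0],[0,0,-5,0],[0,0,0,0]],
  ],
)

```text
time: 10.85
eef_pos: [537.3, -88.7, 53.3]
tool_rot: [-0.001, 0.718, 0.696, -0.001]
ft_force: [0.0, -0.2, 0.1]
opening: 17.8
grip_force: 0.0
```

Request:
move_arm(
  motion=[
    [[0,8,0,0],[0.5,10,0,0],[0.5,12,0,0],[0.5,12,0,0],[0.5,12,0,0],[0.5,12,0,0],[0.5,12,0,0],[0.5,12,0,0],[0,0,0,0]],
  ],
)

```text
time: 11.75
eef_pos: [541.6, 1.7, 54.2]
tool_rot: [-0.0, 0.717, 0.697, -0.0]
ft_force: [-0.4, -0.6, -0.0]
opening: 18.1
grip_force: 0.0
```

```bash
cat > d.py <<'E'
from h import *
import sys
def show(names):
  for n in names:
    im=arm.capture(n).astype(int); sat=im.max(2)-im.min(2); m=((sat<25)&(im.mean(2)>105)).astype(np.uint8)
    k,l,st,c=cv2.connectedComponentsWithStats(m)
    for i in range(1,k):
        if 40<st[i,4]<3000:
            w=onz(n,c[i],97)
            if 395<w[0]<690 and -180<w[1]<125: print(n,c[i].round(),st[i,4],'tray',(np.array([[.9993,-.0373],[.0373,.9993]])@(w[:2]-[538.5,1.1])).round(1), 'w',w[:2].round(1))
  s=arm.get_state();print(s['time'],s['eef_pos'].round(1),s['ft_force'].round(1))
show(sys.argv[1:])
E
python3 d.py top scene
```

```text
top [336. 224.] 140 tray [ -20.9 -143. ] w [ 512.3 -141. ]
top [296. 246.] 57 tray [-73.7 -55.6] w [462.8 -51.7]
scene [260. 183.] 103 tray [-68.7 -50.8] w [467.9 -47.1]
scene [230. 211.] 113 tray [ -27.8 -142.4] w [ 505.4 -140.1]
scene [289. 228.] 126 tray [ 68.3 -39.1] w [605.3 -40.5]
11.85 [5.419e+02 3.000e-01 5.420e+01] [ 0.1  0.7 -0.6]
```

```bash
python3 d.py wrist
```

```text
wrist [554. 218.] 642 tray [144.4  24.2] w [683.7  19.9]
wrist [280. 214.] 2642 tray [ 3.4 25.9] w [542.9  26.8]
wrist [  3. 226.] 293 tray [-139.7   18.8] w [399.6  25.1]
11.9 [ 5.42e+02 -1.00e-01  5.42e+01] [ 1.2 -0.8  0.6]
```

The cap rides in the cradle, and its line agrees with the gate's middle. I'll push it through.

Request:
move_arm(
  motion=[
    [[0,6,0,0],[0.5,10,0,0],[0,10,0,0],[0.5,10,0,0],[0,10,0,0],[0.5,10,0,0],[0,10,0,0],[0.5,10,0,0],[0,8,0,0],[0,4,0,0]],
  ],
)

```text
time: 12.9
eef_pos: [543.9, 88.9, 54.3]
tool_rot: [0.0, 0.718, 0.696, 0.0]
ft_force: [-0.4, -0.8, 0.8]
opening: 18.2
grip_force: 0.1
```

Request:
move_arm(
  motion=[
    [[0,2,0,0],[0,0,0,0]],
  ],
)

```text
time: 13.1
eef_pos: [543.9, 90.1, 54.3]
tool_rot: [0.0, 0.718, 0.696, -0.0]
ft_force: [0.5, -0.3, 0.5]
opening: 18.2
grip_force: 0.0
```

```bash
python3 d.py wrist top scene
```

```text
wrist [280. 209.] 2509 tray [  2.  118.6] w [544.9 119.6]
wrist [280. 288.] 1184 tray [ 2.5 74.2] w [543.7  75.2]
wrist [ 75. 286.] 589 tray [-109.5   74.3] w [431.8  79.5]
wrist [496. 289.] 874 tray [120.4  73.8] w [661.6  70.4]
top [291. 185.] 111 tray [ 65.4 -37.5] w [602.4 -38.8]
top [336. 224.] 162 tray [ -21.1 -141.9] w [ 512.1 -140. ]
top [293. 245.] 125 tray [-72. -48.] w [464.8 -44.2]
scene [260. 183.] 91 tray [-69.7 -51.7] w [466.9 -48. ]
scene [230. 211.] 122 tray [ -26.7 -142.6] w [ 506.5 -140.4]
scene [288. 228.] 120 tray [ 67.  -39.8] w [604.  -41.2]
13.25 [543.9  89.7  54.2] [-0.6 -0.1  0.2]
```

```bash
python3 - <<'E'
from h import *
im=cap('wrist','w5.png').astype(int); sat=im.max(2)-im.min(2);b=im.mean(2)
for v in range(150,262,4): print(v,''.join('#' if b[v,u]<60 else ('o' if sat[v,u]<25 and b[v,u]>105 else ('w' if sat[v,u]>40 else '.')) for u in range(220,344,2)))
for y in (100,111,117,127):print(y,proj('wrist',(544,y,85)).round(),proj('wrist',(544,y,99)).round())
E
```

```text
150 wwwwwwwwwwww#######oooooooooooooooooooooo#######wwwwwwwwwwwwww
154 wwwwwwwwwwww#######ooooooooooooooooooooo.#######wwwwwwwwwwwwww
158 wwwwwwwwwwww#######ooooooooooooooooooooo.#######wwwwwwwwwwwwww
162 wwwwwwwwwwww########ooooooooooooooooooo.########wwwwwwwwwwwwww
166 wwwwwwwwwwww#########ooooooooooooooooo.#########wwwwwwwwwwwwww
170 wwwwwwwwwwww###########.oooooooooooo############wwwwwwwwwwwwww
174 wwwwwwwwwwwww###############....################wwwwwwwwwwwwww
178 wwwwwwwwwwwww###################################wwwwwwwwwwwwww
182 wwwwwwwwwwwwwwww############################www#wwwwwwwwwwwwww
186 wwwwwwwwwwwwwwwwwoooooooooooooooooooooooooo.wwwwwwwwwwwwwwwwww
190 wwwwwwwwwwwwwwwww.wwww.www..w.wwww.www.w.wwwwwwwwwwwwwwwwwwwww
194 wwwwwwwwwwwwwwwwwwwwwwwwwwwwwwwwwwwwwwwwwwwwwwwwwwwwwwwwwwwwww
198 wwwwwwwwwwwwwwwwwwwwwwwwwwwwwwwwwwwwwwwwwwwwwwwwwwwwwwwwwwwwww
202 wwwwwwwwwwwwww.wwwwwwwwwwwwwwwwwwwwwwwwwwwwwww.wwwwwwwwwwwwwww
206 wwwwwwwwwwwww.wwwwwwwwwwwwwwwwwwwwwwwwwwwwwwwwwwwwwwwwwwwwwwww
210 wwwwwwwwwwwwwwwwwwwwwwwwwwwwwwwwwwwwwwwwwwwwwwwwwwwwwwwwwwwwww
214 wwwwwwwwwwwwwwwwwwwwwwww
[... 187 characters left out ...]
wwwwwwwwwwwwwwwwwwwwwwwwwwwwwwwwwwwwwwwwwwwwwwwwwwww
230 wwwwwwwwwwwwwwwwwwwwwwwwwwwwwwwwwwwwwwwwwwwwwwwwwwwwwwwwwwwwww
234 wwwwwwwwwwwwwwwwwwwwwwwwwwwwwwwwwwwwwwwwwwwwwwwwwwwwwwwwwwwwww
238 wwwwwwwwwwwwwww.wwwwwwwwwwwwwwwwwwwwwwwwwwww.wwwwwwwwwwwwwwwww
242 wwwwwwwwwwwwww########wwwwwwwwwwwwwwwww########wwwwwwwwwwwwwww
246 #######wwwwww#########wwwwwwwwwwwwwwwww#########wwwww.########
250 #######.wwwww#########wwwwwwwwwwwwwwww.#########wwwww.########
254 #######.wwww##########wwwwwwwwwwwwwwww.##########wwww#########
258 ########ww.###########wwwwwwwwwwwwwwwww###########www#########
100 [279. 236.] [279. 246.]
111 [278. 218.] [278. 226.]
117 [278. 207.] [278. 215.]
127 [277. 189.] [277. 195.]
```

The wrist map shows the cap's disc tilted beyond the edge, falling in. I'll back off, lift, and go behind the far cap with the cradle turned toward the gate.

Request:
move_arm(
  motion=[
    [[0,-15,0,0],[0,-15,0,0],[0,0,15,0],[0,0,15,0],[16.5,-26,0,0.113],[16.5,-26,0,0.113],[16.5,-27,0,0.113],[16.5,-27,0,0.113],[16.5,-27,0,0.114],[0,0,0,0]],
  ],
)

```text
time: 14.3
eef_pos: [629.3, -79.2, 84.6]
tool_rot: [0.003, 0.497, 0.868, -0.0]
ft_force: [-0.2, 0.1, -0.1]
opening: 18.2
grip_force: 0.0
```

```bash
python3 d.py wrist top scene; python3 - <<'E'
from h import *
im=cap('top','t6.png').astype(int);s=cap('scene','s6.png')
for p in ((570,130,30),(550,150,30)):print(proj('top',p))
for v in range(200,226,2):print(v,' '.join('%3d/%2d'%(im[v,u].mean(),np.ptp(im[v,u])) for u in range(190,230,3)))
E
```

```text
wrist [51. 44.] 2763 tray [-71.5 -44.7] w [465.4 -40.9]
wrist [277. 164.] 1986 tray [ 64.5 -34.8] w [601.6 -36. ]
wrist [ 61. 231.] 2667 tray [ -26.9 -141.3] w [ 506.4 -139.1]
top [340. 224.] 65 tray [ -21.2 -151.1] w [ 511.7 -149.1]
scene [228. 213.] 81 tray [ -25.  -148.6] w [ 508.  -146.5]
14.45 [625.2 -73.8  83.8] [-0.3  0.4  0.2]
[219.98848001 203.64045232]
[211.4858213 211.7735774]
200  70/15  66/14  63/12  60/12  49/ 7  54/ 8  65/14  63/12  61/11  59/ 9  66/ 6 123/60 114/59 135/74
202  68/16  64/15  61/13  57/11  50/ 5  68/15  67/14  66/13  63/13  63/12  61/11  62/ 5  66/ 4 119/53
204  67/16  63/14  60/13  50/ 5  66/13  71/17  69/16  68/15  67/15  67/14  65/12  64/12  61/12  61/ 9
206  66/16  63/14  58/13  48/ 4  72/19  72/18  71/18  70/17  69/16  69/16  66/15  66/14  64/14  62/12
208  65/15  60/13  52/ 9  65/15  74/19  73/19  72/19  71/17  71/18  70/18  69/16  68/16  67/16  65/15
210  64/16  58/13  48/ 5  77/20  75/21  74/19  74/20  74/19  72/19  71/19  70/17  70/17  69/16  67/16
212  62/16  54/12  60/12  78/22  77/21  76/21  76/20  76/20  74/19  74/19  72/19  71/19  72/18  69/17
214  60/14  49/ 7  73/19  78/22  77/21  77/22  77/21  76/21  75/20  74/20  74/20  73/20  72/18  71/19
216  58/14  50/ 6  80/24  80/22  79/23  78/23  77/21  78/21  76/21  76/21  76/21  75/20  74/19  73/21
218  55/12  64/17  82/23  81/24  81/24  80/24  80/22  79/22  77/23  77/21  77/22  76/22  75/21  74/21
220  49/ 8  80/24  82/24  82/24  82/24  81/23  81/24  79/23  78/23  77/23  78/21  77/21  76/23  75/23
222  51/ 8  84/26  84/26  83/24  83/25  82/25  82/24  81/24  80/23  80/23  79/23  78/23  78/22  77/22
224  65/15  86/26  86/24  84/27  84/25  84/24  83/25  82/25  82/25  82/24  81/24  79/24  78/23  78/23
```

Request:
move_arm(
  motion=[
    [[0,0,-12,0],[0,0,-12,0],[0,0,-6,0],[-4,6,0,0],[-6,9.5,0,0],[-6,9.5,0,0],[-6,9.5,0,0],[-6,9.5,0,0],[-6,9.5,0,0],[-6,9.5,0,0]],
  ],
)

```text
time: 15.55
eef_pos: [585.8, -9.1, 54.4]
tool_rot: [0.0, 0.495, 0.869, 0.0]
ft_force: [0.8, 0.2, -0.3]
opening: 18.4
grip_force: 0.1
```

Request:
move_arm(
  motion=[
    [[-6,9.5,0,0],[-6,9.5,0,0],[-6,9.5,0,0],[-6,9.5,0,0],[-6,9,0,0],[0,0,0,0]],
  ],
)

```text
time: 16.15
eef_pos: [554.8, 38.4, 54.1]
tool_rot: [-0.001, 0.494, 0.869, -0.0]
ft_force: [0.6, -0.2, 0.5]
opening: 17.9
grip_force: 0.0
```

```bash
python3 d.py wrist scene
```

```text
wrist [14. 38.] 2565 tray [-142.1   64.7] w [398.9  71.1]
wrist [280. 218.] 2643 tray [ 2.3 58.3] w [543.   59.2]
wrist [487. 284.] 150 tray [117.3  87.6] w [659.   84.2]
wrist [ 73. 314.] 1113 tray [-64.8 -52.4] w [471.8 -48.9]
wrist [502. 332.] 330 tray [146.2  69.4] w [687.2  65. ]
scene [260. 183.] 106 tray [-68.9 -50.7] w [467.8 -47. ]
scene [230. 211.] 124 tray [ -27.4 -142.6] w [ 505.8 -140.3]
16.25 [556.4  37.2  54.3] [-0.6 -0.3  0.1]
```

The cap is in place before the gate at (543, 59). I'll back off, lift, square up and re-engage.

Request:
move_arm(
  motion=[
    [[6,-10,0,0],[0,0,14,0],[0,0,14,0],[-5,-2,0,-0.141],[-5,-2,0,-0.141],[-5,-2,0,-0.142],[-6,-3,0,-0.142],[0,0,-14,0],[0,0,-14,0],[0,0,0,0]],
  ],
)

```text
time: 17.25
eef_pos: [541.1, 16.8, 52.9]
tool_rot: [-0.001, 0.718, 0.696, -0.001]
ft_force: [-0.9, 0.2, 0.3]
opening: 18.3
grip_force: 0.0
```

```bash
python3 d.py wrist; python3 -c "
from h import *;s=arm.get_state();print(s['tool_rot'])"
```

```text
wrist [279.  42.] 1887 tray [  2. 122.] w [545.1 122.9]
wrist [280. 184.] 2789 tray [ 2.8 58.6] w [543.4  59.6]
wrist [  4. 225.] 328 tray [-140.1   36.7] w [399.9  43. ]
wrist [555. 226.] 313 tray [144.7  37.2] w [684.5  32.9]
17.3 [541.6  17.   53.7] [ 1.   0.5 -0.2]
[-3.92152138e-04  7.18358651e-01  6.95672733e-01 -3.76920319e-04]
```

```bash
python3 - <<'E'
from h import *
a=cap('wrist','w7.png')
for z in (18,50,97):print(z,onz('wrist',(279,42),z).round())
b=np.hstack([cv2.resize(a[0:120,210:350,::-1],None,fx=3,fy=3),cv2.resize(cap('scene','s7.png')[150:230,300:400,::-1],None,fx=3.75,fy=4.5)])
print(b.shape);cv2.imwrite('pics/m7.png',b)
E
```

```text
18 [546. 140.  18.]
50 [546. 133.  50.]
97 [545. 123.  97.]
(360, 795, 3)
```

View pics/m7.png

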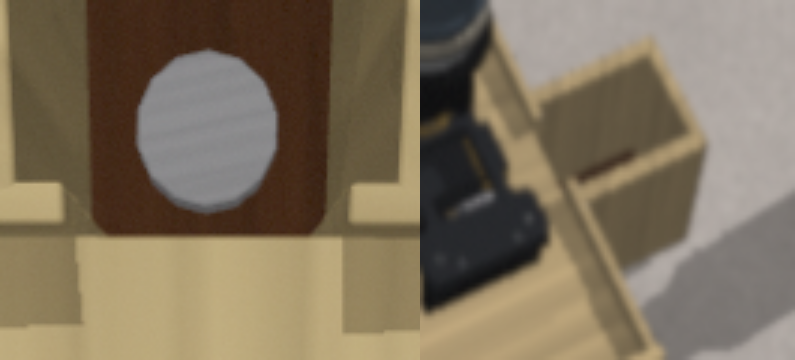

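The first cap lies flat at the bottom of the slot, upside down, and the slot mouth is free. I'll push the second.

Request:
move_arm(
  motion=[
    [[0,6,0,0],[0,8,0,0],[0.5,10,0,0],[0.5,10,0,0],[0.5,10,0,0],[0.5,10,0,0],[0.5,10,0,0],[0,6,0,0],[0,3,0,0],[0,1,0,0]],
  ],
)

```text
time: 18.4
eef_pos: [543.8, 92.4, 54.2]
tool_rot: [-0.0, 0.718, 0.696, -0.0]
ft_force: [0.2, -0.4, 0.4]
opening: 18.3
grip_force: 0.0
```

Request:
move_arm(
  motion=[
    [[0,0,0,0],[0,0,0,0],[0,0,0,0]],
  ],
)

```text
time: 18.7
eef_pos: [543.9, 91.6, 54.2]
tool_rot: [-0.0, 0.718, 0.696, -0.0]
ft_force: [0.4, 0.1, -0.8]
opening: 17.8
grip_force: 0.0
```

```bash
python3 d.py wrist scene
```

```text
wrist [281. 288.] 1021 tray [ 2.8 75.9] w [544.1  76.9]
wrist [ 93. 286.] 136 tray [-99.8  76.4] w [441.6  81.2]
wrist [492. 290.] 471 tray [118.4  74.9] w [659.6  71.5]
scene [260. 183.] 91 tray [-69.8 -52.1] w [466.8 -48.3]
scene [230. 211.] 122 tray [ -26.6 -142.4] w [ 506.6 -140.2]
18.8 [543.9  91.7  54.2] [-0.2 -0.8 -0.1]
```

Request:
move_arm(
  motion=[
    [[0,-15,0,0],[0,-15,0,0],[0,0,15,0],[0,0,15,0],[-17,-23,0,-0.103],[-17,-23,0,-0.103],[-17,-23,0,-0.103],[-17,-23,0,-0.103],[-16,-24,0,-0.102],[-16,-24,0,-0.102]],
  ],
)

```text
time: 19.8
eef_pos: [443.0, -80.2, 84.4]
tool_rot: [0.0, 0.896, 0.443, 0.0]
ft_force: [0.9, -0.9, -0.2]
opening: 18.0
grip_force: 0.0
```

Request:
move_arm(
  motion=[
    [[0,0,0,0],[0,0,0,0]],
  ],
)

```text
time: 20.0
eef_pos: [443.8, -79.4, 84.4]
tool_rot: [0.0, 0.896, 0.445, 0.0]
ft_force: [-0.0, 0.1, -0.1]
opening: 17.8
grip_force: 0.0
```

```bash
python3 d.py wrist top scene
```

```text
wrist [275. 176.] 1951 tray [-69.5 -47.7] w [467.2 -43.9]
wrist [432. 244.] 1401 tray [ -13.9 -139.3] w [ 519.4 -137.6]
wrist [551. 237.] 214 tray [  49.7 -178.8] w [ 581.5 -179.5]
wrist [262. 286.] 74 tray [-117.9 -101.8] w [416.9 -96.2]
scene [260. 183.] 116 tray [-68.2 -51.1] w [468.4 -47.5]
scene [230. 212.] 130 tray [ -25.7 -142.5] w [ 507.5 -140.4]
20.15 [444.5 -77.9  84.3] [-0.8  1.5 -0.1]
```

Request:
move_arm(
  motion=[
    [[0,0,-12,0],[0,0,-12,0],[0,0,-6,0],[4,5.7,0,0],[6.5,9.2,0,0],[6.5,9.2,0,0],[6.5,9.2,0,0],[6.5,9.2,0,0],[6.5,9.2,0,0],[6.5,9.2,0,0]],
  ],
)

```text
time: 21.15
eef_pos: [487.5, -16.2, 54.4]
tool_rot: [0.0, 0.895, 0.446, 0.0]
ft_force: [-0.8, -0.7, 0.4]
opening: 18.0
grip_force: 0.2
```

Request:
move_arm(
  motion=[
    [[6.5,9.2,0,0],[6.5,9.2,0,0],[6.5,9.2,0,0],[6.5,9.2,0,0],[6.5,9.2,0,0],[6.5,9.2,0,0],[0,0,0,0]],
  ],
)

```text
time: 21.85
eef_pos: [527.2, 39.2, 54.3]
tool_rot: [0.0, 0.895, 0.446, 0.001]
ft_force: [0.7, 0.3, -0.1]
opening: 18.0
grip_force: 0.0
```

```bash
python3 d.py wrist scene
```

```text
wrist [544.  35.] 2504 tray [145.7  60. ] w [686.3  55.6]
wrist [216. 100.] 2384 tray [  9.9 120.9] w [552.9 121.5]
wrist [279. 217.] 2627 tray [ 1.2 58.1] w [541.9  59.1]
wrist [ 58. 284.] 590 tray [-119.4   95.8] w [422.7 101.3]
wrist [285. 286.] 499 tray [-18.4  24.5] w [521.   26.3]
wrist [ 58. 332.] 305 tray [-142.2   74.2] w [399.1  80.6]
scene [230. 211.] 110 tray [ -27.9 -142.3] w [ 505.3 -140.1]
21.95 [525.8  38.4  54.1] [-0.2 -0.1  0.2]
```

Request:
move_arm(
  motion=[
    [[-7,-10,0,0],[0,0,14,0],[0,0,14,0],[5,-3,0,0.123],[5,-2,0,0.123],[4,-2,0,0.123],[4,-2,0,0.123],[4,-2,0,0.124],[0,0,-14,0],[0,0,-14,0]],
  ],
)

```text
time: 22.95
eef_pos: [540.5, 15.7, 54.3]
tool_rot: [0.0, 0.718, 0.696, 0.0]
ft_force: [-0.2, -0.1, -0.8]
opening: 17.9
grip_force: 0.0
```

```bash
python3 d.py wrist; python3 -c "
from h import *;s=arm.get_state();print(s['tool_rot'])"
```

```text
wrist [280.  47.] 2501 tray [  0.5 118.5] w [543.4 119.5]
wrist [279. 182.] 2760 tray [ 0.1 58.6] w [540.8  59.6]
wrist [  5. 221.] 505 tray [-139.9   38.3] w [400.1  44.6]
wrist [555. 224.] 407 tray [140.6  37.8] w [680.4  33.6]
23.0 [539.4  15.9  52.3] [ 1.2 -0.7 -0.9]
[-0.00081494  0.71847891  0.69554787 -0.00074856]
```

Request:
move_arm(
  motion=[
    [[0,6,0,0],[0.5,8,0,0],[0.5,10,0,0],[0.5,10,0,0],[0.5,10,0,0],[0.5,10,0,0],[0,10,0,0],[0,6,0,0],[0,3,0,0],[0,2,0,0]],
  ],
)

```text
time: 24.0
eef_pos: [543.3, 92.4, 54.2]
tool_rot: [0.0, 0.718, 0.696, -0.0]
ft_force: [-0.4, -0.8, -0.0]
opening: 17.8
grip_force: 0.2
```

Request:
move_arm(
  motion=[
    [[0,0,0,0],[0,0,0,0],[0,0,0,0],[0,-15,0,0],[0,-15,0,0],[0,-20,10,0],[0,-20,20,0],[0,-20,30,0],[0,-20,40,0],[0,0,0,0]],
  ],
)

```text
time: 25.0
eef_pos: [547.7, -22.7, 159.3]
tool_rot: [0.005, 0.719, 0.695, 0.003]
ft_force: [0.8, -0.2, 0.3]
opening: 18.1
grip_force: 0.0
```

```bash
python3 d.py wrist top scene; python3 - <<'E'
from h import *
im=cap('wrist','w9.png').astype(int); sat=im.max(2)-im.min(2);b=im.mean(2)
for n,z in(('bottom',6),('floor',85)):print(n,[proj('wrist',(544+dx,y,z)).round().tolist() for dx in(-28,28) for y in(111,197)])
for v in range(0,130,4): print(v,''.join('#' if b[v,u]<60 else ('o' if sat[v,u]<25 and b[v,u]>90 else ('w' if sat[v,u]>40 else '.')) for u in range(220,344,2)))
E
```

```text
wrist [269.  23.] 1135 tray [  0.7 118.8] w [543.6 119.8]
top [336. 224.] 157 tray [ -21.5 -142.2] w [ 511.7 -140.2]
scene [231. 211.] 125 tray [ -25.9 -142.1] w [ 507.3 -139.9]
25.15 [542.6 -18.8 154. ] [ 0.8 -0.4  0.6]
bottom [[250.0, 63.0], [244.0, -36.0], [305.0, 61.0], [304.0, -38.0]]
floor [[240.0, 45.0], [232.0, -90.0], [313.0, 42.0], [312.0, -93.0]]
0 o.wwwwwww.....##############################....wwwwwwwooooooo
4 oowwwwwwww.....#############################....wwwwwwwooooooo
8 oowwwwwww......#########.oooooooo.#########.....wwwwwwwooooooo
12 oowwwwwww....w.#######oooooooooooooo#######.....wwwwwwwooooooo
16 oowwwwwww......######oooooooooooooooo######.....wwwwwwwooooooo
20 oowwwwwww......#####oooooooooooooooooo#####.....wwwwwwwooooooo
24 oowwwwwww......#####oooooooooooooooooo#####.....wwwwwwwooooooo
28 oowwwwwww......#####oooooooooooooooooo#####.....wwwwwwwooooooo
32 ..wwwwwwwwwwww.#####oooooooooooooooooo#####wwwwwwwwwwww....ooo
36 wwwwwwwwwwwwww.#####.oooooooooooooooo.#####wwwwwwwwwwwwwwwwwww
40 wwwwwwwwwwwwwww#####ooooooooooooooo.o.####.wwwwwwwwwwwwwwwwwww
44 wwwwwww.wwww.w
[... 742 characters left out ...]
wwwwwwwwwwwwwwwwwwwwwwwwwwwwwwww
92 wwwwwwwwwwwwwwwwwwwwwwwwwwwwwwwwwwwwwwwwwwwwwwwwwwwwwwwwwwwwww
96 wwwwwwwwwwwwwwwwwwwwwwwwwwwwwwwwwwwwwwwwwwwwwwwwwwwwwwwwwwwwww
100 wwwwwwwwwwwwwwwwwwwwwwwwwwwwwwwwwwwwwwwwwwwwwwwwwwwwwwwwwwwwww
104 wwwwwwwwwwwwwwwwwwwwwwwwwwwwwwwwwwwwwwwwwwwwwwwwwwwwwwwwwwwwww
108 wwwwwwwwwwwwwwwwwwwwwwwwwwwwwwwwwwwwwwwwwwwwwwwwwwwwwwwwwwwwww
112 wwwwwwwwwwwwwwwwwwwwwwwwwwwwwwwwwwwwwwwwwwwwwwwwwwwwwwwwwwwwww
116 wwwwwwwwwwwwwwwwwwwwwwwwwwwwwwwwwwwwwwwwwwwwwwwwwwwwwwwwwwwwww
120 wwwwwwwwwwwwwwwwwwwwwwwwwwwwwwwwwwwwwwwwwwwwwwwwwwwwwwwwwwwwww
124 wwwwwwwwwwwwwwwwwwwwwwwwwwwwwwwwwwwwwwwwwwwwwwwwwwwwwwwwwwwwww
128 wwwwwwwwwwwwwwwwwwwwwwwwwwwwwwwwwwwwwwwwwwwwwwwwwwwwwwwwwwwwww
```

The tray floor is clear except for the clamp, which hasn't moved, and the caps lie deep in the slot. I'll lift a little more and hand in.

Request:
move_arm(
  motion=[
    [[0,0,20,0],[0,0,20,0],[0,0,0,0],[0,0,0,0],[0,0,0,0],[0,0,0,0]],
  ],
)

```text
time: 25.8
eef_pos: [542.4, -17.6, 192.8]
tool_rot: [-0.001, 0.718, 0.696, -0.001]
ft_force: [-0.3, -0.1, 0.5]
opening: 18.0
grip_force: 0.0
```

```bash
python3 -c "
from plant import arm
print(arm.finish_job())"
```

```text
the job is handed in; nothing more can be done
None
```

I swept all three caps through the gate one at a time (the slot camera confirms the top one; the two beneath are inferred), left the clamp in place and kept the arm away from the table items, then handed in at about 26 s with the arm clear.

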